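Dock the backup battery on its charging rail

TASK

The heavy blue backup battery has been left skewed on the reception counter in front of its charging rail. Push it round with the fingertips, a corner at a time, until either of its long sides lies flat against the rail, with that whole side within the brass stretch of the rail. Never lift or tip the battery, leave everything else on the counter where it stands, and take the hand away at the end.

Things in the scene. Friction and masses are not known exactly. Their poses are not given: they have to be found in the camera images.
- pack: Blue battery, a loose block 100 mm (its x) by 160 mm (its y) by 65 mm high, dark end caps, white sockets on top; 0.7 to 1 kg, evenly loaded; slides at 4 to 14 N. Origin: centre of its underside, z up. The long sides (facing its +x and -x) are alike; either may meet the rail. Starts 30 to 90 degrees off the rail, turned either way, its centre 115 to 145 mm in front of the rail's face.
- rail: Charging rail fixed to the counter: grey bar 360 mm long (its y), 32 mm thick, 45 mm high, dark ends, brass stretch 240 mm long in its middle (120 mm either side of the origin) on top and front. Origin: at counter height on the middle of its front face, towards the robot; x points into the rail, away from the robot (in front of it x is negative); y runs along the face.
- mug: White mug, 76 mm across, 88 mm high, handle to its +y; loose bystander. Like the cast, stamp and jar it stands beyond the ends of the rail to left or right, its centre 270 mm or more from the middle line of the rail. Origin: centre of its underside.
- cast: Plaster dental cast, 58 by 64 by 36 mm high; loose bystander. Origin: centre of its underside.
- stamp: Dark wooden hand stamp, 38 mm across, 72 mm high; loose bystander. Origin: centre of its underside.
- putty: White jar with red lid, 60 mm across, 60 mm high; loose bystander. Origin: centre of its underside.
- stapler: Red and black stapler, 135 mm (its x) by 36 mm by 42 mm high, lying near the robot on its right; loose bystander. Origin: centre of its underside.
Mind the look-alikes: they are no part of the job. There is more than one size of the pack; the job needs the largest.

How it is judged (in metres and radians):
At the end, for the whole second after the job is handed in: The battery rests flat on the counter, a long side against the rail: parallel within 0.04 rad, the middle of that side within 4.5 mm of the rail's front face, and the battery's centre within 43 mm of the rail's middle (the 160 mm side then lies on the 240 mm brass stretch) (angle between the y axis of pack and the y axis of rail, either way round below 0.04 rad and x of pack in the frame of rail between -0.0545 and -0.045 m and y of pack in the frame of rail between -0.043 and 0.043 m and height (world z) of pack below 0.006 m and angle between pack's own z axis and vertical below 0.05 rad and linear speed of pack below 0.01 m/s); the robot touches nothing.
It fails at once if the battery is lifted off the counter (height (world z) of pack above 0.012 m).
It fails at once if the battery is tipped (angle between pack's own z axis and vertical above 0.15 rad).
It fails at once if something else on the counter is moved more than 15 mm (distance of any of mug, cast, stamp, putty, stapler from where it was at the start of the episode above 0.015 m).
It also fails if it takes over 72 s, if anything falls off the work surface, if the arm or the gripper's body presses on something with over 40 N, if the wrist force passes 120 N, or if a joint passes its speed limit or range.

ROBOT

A 6-joint arm with a two-finger parallel gripper is mounted at the origin on the work surface. World frame = base frame: x ahead of the robot, y to its left, z up, the work surface at z = 0. Lengths are in m, angles in degrees, forces in N, time in s.
With the tool pointing down it reaches from about 0.375 to 0.9 m from the base axis. Payload 3.1 kg.
Tool frame: the origin (TCP) lies at the very end of the fingers, on their centre line; the grasp point (between the pads) lies bot.grip_point_offset behind it (bot.grip_point_offset is the distance from the TCP to the grasp point, in m); z points along the fingers, y is the line along which they close (so a half turn about z gives the same grasp; the last joint's range is limited). The gripper opens to 87 mm and grips with 3 to 60 N. Pads are 19 mm wide; open, the fingers measure 117 mm over their backs; the gripper's body (75 mm by 190 mm) begins 51 mm behind the grasp point.
Start: joints at [62.538, 30.224, 82.088, -0, 67.689, -10.227], TCP at [0.185, 0.597, 0.223] pointing down, gripper open.
Joint ranges: [-176.69, 176.69], [-43.24, 126.21], [12.49, 139.97], [-82, 262], [0, 151.66], [-163.58, 163.58]. Speed limits (degrees/s): [159.86, 159.86, 180, 180, 180, 180].

INTERFACE

Orientations are given as a 3x3 rotation matrix whose columns are the frame's x, y, z axes.
In Python, from rig import bot, viewer, ticket gives the robot as it stands.
- The arm moves only by the tool servo_tool, never from a script. Its argument "targets" is a list of rows, each an object with "offset": the shift along the tool's x, y, z in m, a list of three; "dr": the turn, a rotation vector about the tool's x, y, z in degrees, a list of three. In form: [{"offset": [x, y, z], "dr": [ax, ay, az]}, ...]. A call has 1 to 20 rows; each row is the pose to reach, as a shift and turn from the pose commanded when the call began, along the tool's axes at that moment; what a row does not reach only later rows make up. A row lasts 1/12 s, in which the tool goes at most 41.7 mm and 7.16 degrees, less where a joint would pass 70% of its speed; a pose out of reach is approached as far as the arm can. A call with a gripper value outside its range is refused whole. "gripper" is the gripper command: -1 is fully open, 1 is shut, values between are in proportion, set as the call begins (left out, the last holds). The fingers move at their own pace and stop on an object; the grip force is fixed at half the most. Time passes only in rows, so rows that repeat a pose let the fingers close. It gives the time, the measured TCP pose, the force, the opening and the grip force at its end, in the units of the state.
- bot.read_state(): the state, without advancing time (a new reading comes with each control period).
- viewer.capture(name): name is "scene" or "top" or "wrist"; returns a dict with "color" (384x512x3 uint8, red, green, blue), "camera_matrix" (3x3 intrinsics, pixels), "k1" (the pictures are not rectified: a ray, as slopes to the right and down, at radius r is drawn at 1 + k1 r^2 times it, then the intrinsics apply), "R" (3x3) and "t" (3): a world point X has camera coordinates R X + t. Camera axes: x right, y down, z forward; pixel columns grow to the right and rows downward; lengths in m; the calibration is good to about 2 mm. A picture is of the moment at which its call begins. There is no depth.
- ticket.hand_in(): hands the job in; it is judged then, once.
The state is a dict: "time_s": time; "joint_positions": joint angles; "qvel": joint speeds; "tau": joint torques, N m; "position": TCP position; "tcp_rot": TCP orientation; "force": force on the tool from outside, world axes, zero at the start; "moment": the same for the moment, N m; "opening": opening from 0.0 (shut) to 1.0 (fully open); "grasp_force": force on a finger pad.
Only numpy, scipy, OpenCV 4.12 (cv2) and the standard library are available. Lean on these libraries where they do the work, as an engineer would, in place of code of your own. Each camera call takes 0.05 s, during which the arm holds its last target. There are 200 camera calls.

## Working session

There is one attempt and no reset: what is moved stays moved. The work goes in short steps, Python scripts to look and compute and a tool call to move; the robot and the scene stay as the last step left them, time stands still between calls to the robot, and variables do not carry over. Pictures are saved under pics/ and viewed, at most 10 in all, crops included, and the job is handed in when it is done.

Besides the shell and the picture viewer there is one more tool, called after ">>>" as name([rows], argument=value, ...), one row to a line, values as JSON. servo_tool: Moves the arm, as the interface text tells. Its arguments: {"type":"object","properties":{"targets":{"type":"array"},"gripper":{"type":"number"}},"required":["targets"]}

```bash
mkdir -p pics; ls; python3 - <<'E'
from rig import bot,viewer
import cv2,numpy as np
s=bot.read_state()
print(s)
ims=[]
for n in("top","scene"):
    c=viewer.capture(n);cv2.imwrite(f"pics/{n}0.png",c["color"][:,:,::-1])
    np.savez(f"{n}0.npz",**c);print(n,c["camera_matrix"],c["k1"],c["R"],c["t"])
E
```

```text
pics
{'time_s': 0.0, 'joint_positions': array([ 6.25403862e+01,  3.02788766e+01,  8.21562496e+01, -1.59610169e-03,
        6.76862158e+01, -1.02282374e+01]), 'qvel': array([ 0.01804412, -0.04925709,  0.11635723, -0.03732256,  0.02166499,
       -0.04841049]), 'tau': array([ 3.62709193e-05, -4.40045214e+01, -1.76591223e+01,  6.31630886e-02,
        5.81114867e-02, -1.72414275e-04]), 'position': array([0.18479751, 0.59630396, 0.22157332]), 'tcp_rot': array([[-9.55119257e-01,  2.96220012e-01, -9.53705714e-04],
       [ 2.96221340e-01,  9.55117449e-01, -1.89109678e-03],
       [ 3.50720256e-04, -2.08873094e-03, -9.99997757e-01]]), 'force': array([0.17939386, 0.88344508, 0.02322873]), 'moment': array([-0.01573018,  0.02325524,  0.00122817]), 'grasp_force': 0.0, 'opening': 1.0014480537439308}
top [[362.2544261    0.         258.91820273]
 [  0.         362.2544261  196.74544583]
 [  0.           0.           1.        ]] 0.03446573228356579 [[ 0.0130304  -0.99981951 -0.01382577]
 [-0.99656638 -0.01185485 -0.08194454]
 [ 0.08176585  0.01484607 -0.99654099]] [0.00446012 0.55084234 0.95990376]
scene [[426.12284478   0.         261.42614677]
 [  0.         426.12284478 194.22914093]
 [  0.           0.           1.        ]] -0.03560895958566941 [[-0.10394967  0.99456196  0.0064012 ]
 [ 0.6640324   0.07419199 -0.74401379]
 [-0.74044273 -0.07308938 -0.6681336 ]] [ 0.04352021 -0.33838707  1.5823861 ]
```

View pics/top0.png

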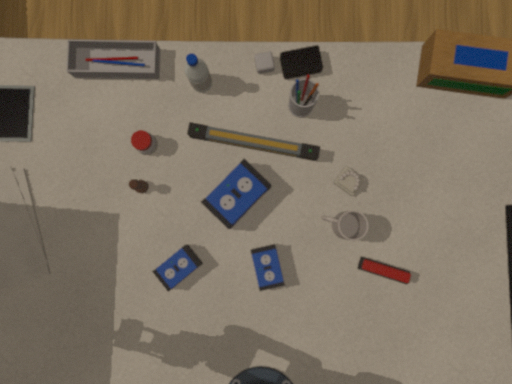

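View pics/scene0.png

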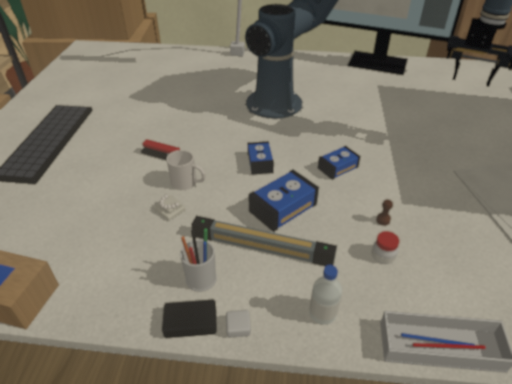

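The top view shows three blue blocks: a large one at (236,194) and two small ones at (178,267) and (267,267). The box label at (480,57) is also blue. The large block in front of the rail, whose ends are at (195,131) and (313,152), is the pack. Next I'll measure it and check it in a close crop.

```bash
cat > h.py <<'E'
import numpy as np,cv2
def dist(c): return np.array([c["k1"],0,0,0,0],float)
def ray(c,uv,z):
    p=cv2.undistortPoints(np.array(uv,float).reshape(-1,1,2),c["camera_matrix"],dist(c)).reshape(-1,2)
    d=np.c_[p,np.ones(len(p))]@c["R"]; o=-c["R"].T@c["t"]
    return (o+d*((z-o[2])/d[:,2])[:,None])[:,:2]
def proj(c,X):
    return cv2.projectPoints(np.array(X,float),cv2.Rodrigues(c["R"])[0],c["t"],c["camera_matrix"],dist(c))[0].reshape(-1,2)
def big(m,near=None):
    cs=cv2.findContours(m.astype(np.uint8),cv2.RETR_EXTERNAL,cv2.CHAIN_APPROX_NONE)[0]
    return max(cs,key=cv2.contourArea)
def wrect(pts):
    (cx,cy),(w,h),a=cv2.minAreaRect((np.asarray(pts)*1000).astype(np.float32))
    if w<h: w,h,a=h,w,a+90
    return np.array([cx,cy])/1000,w,h,(a+90)%180-90   # long axis angle from world x
def pose(c,roi=(90,330,90,240)):
    hsv=cv2.cvtColor(c["color"],cv2.COLOR_RGB2HSV);H,S,V=[hsv[...,i].astype(int) for i in range(3)]
    x0,x1,y0,y1=roi; R=np.zeros(H.shape,bool);R[y0:y1,x0:x1]=1
    blue=(abs(H-112)<14)&(S>130)&(V>50)&R
    brass=(abs(H-22)<9)&(S>90)&(V>90)&R
    return blue,brass
E
python3 - <<'E'
from h import *
c=dict(np.load("top0.npz"));print("cam",-c["R"].T@c["t"])
b,r=pose(c)
bc=big(b);rc=big(r)
print("blue",wrect(ray(c,bc,.065)),"brass",wrect(ray(c,rc,.045)))
im=c["color"][:,:,::-1].copy()
crop=cv2.resize(im[110:240,170:340],None,fx=4,fy=4,interpolation=cv2.INTER_CUBIC);cv2.imwrite("pics/crop.png",crop)
E
```

```text
cam [ 0.4704055  -0.00326133  1.00178363]
blue (array([0.55583911, 0.06968707]), 128.3544158935547, 94.5303726196289, -43.98167037963867) brass (array([0.70213049, 0.02913715]), 241.26803588867188, 15.862446784973145, 79.94136047363281)
```

View pics/crop.png

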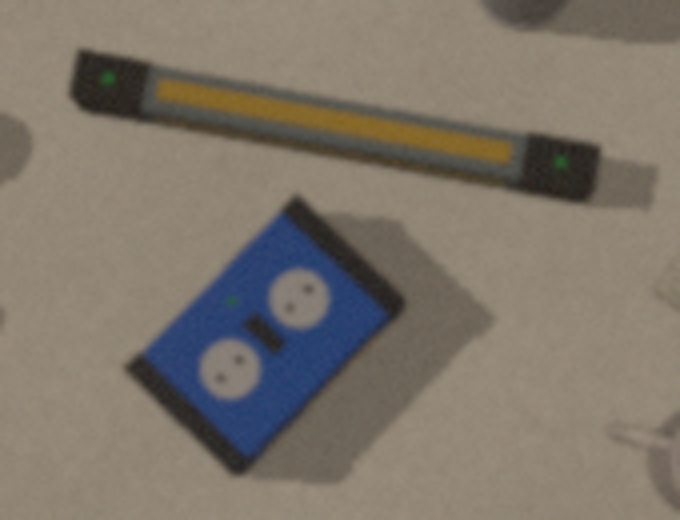

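The crop confirms it: a full-size block with end caps and two sockets, about 160 x 100 mm. Its long axis is 56° off the rail and its left end is nearest the robot. I'll push the robot-right long side near that end first. The helper below gives tool-axis offsets.

```bash
cat >> h.py <<'E'
O=np.array([.6864,.0319]);A=np.radians(79.94)
XR=np.array([np.sin(A),-np.cos(A)]);YR=np.array([np.cos(A),np.sin(A)])
def r2w(p): return O+p[0]*XR+p[1]*YR
def w2r(p): d=np.asarray(p)-O; return np.array([d@XR,d@YR])
def off(s,xy,z):  # world target -> tool offset
    return np.round(s["tcp_rot"].T@(np.r_[xy,z]-s["position"]),4)
def look(tag):
    from rig import bot,viewer
    c=viewer.capture("top");b,_=pose(c)
    ce,w,h,a=wrect(ray(c,big(b),.065)); th=(a-79.94+90)%180-90
    cv2.imwrite(f"pics/{tag}.png",c["color"][:,:,::-1])
    s=bot.read_state(); print("pack rail xy",w2r(ce).round(4),"w,h",round(w),round(h),"deg off",round(th,1),"tcp rail",w2r(s["position"][:2]).round(4),s["position"].round(4),"F",s["force"].round(1),"t",s["time_s"])
    return c,s,ce,th
E
python3 - <<'E'
from h import *
from rig import bot
s=bot.read_state();print(bot.grip_point_offset)
c=np.array([.5558,.0697]);t=np.radians(56);u=-np.sin(t)*XR+np.cos(t)*YR;n=np.cos(t)*XR+np.sin(t)*YR
p=c+.062*u-.05*n-.04*n
print(p,off(s,p,.15),off(s,p,.025))
E
```

```text
0.0187
[0.44865904 0.04814042] [-0.4144 -0.4453  0.0724] [-0.4145 -0.4451  0.1974]
```

>>> servo_tool([
  {"offset":[-0.414,-0.445,0.07],"dr":[0,0,-7.1]},
  {"offset":[-0.414,-0.445,0.07],"dr":[0,0,-7.1]},
  {"offset":[-0.414,-0.445,0.07],"dr":[0,0,-7.1]},
  {"offset":[-0.414,-0.445,0.07],"dr":[0,0,-7.1]},
  {"offset":[-0.414,-0.445,0.07],"dr":[0,0,-7.1]},
  {"offset":[-0.414,-0.445,0.07],"dr":[0,0,-7.1]},
  {"offset":[-0.414,-0.445,0.07],"dr":[0,0,-7.1]},
  {"offset":[-0.414,-0.445,0.07],"dr":[0,0,-7.1]},
  {"offset":[-0.414,-0.445,0.07],"dr":[0,0,-7.1]},
  {"offset":[-0.414,-0.445,0.07],"dr":[0,0,-7.1]},
  {"offset":[-0.414,-0.445,0.07],"dr":[0,0,-7.1]},
  {"offset":[-0.414,-0.445,0.07],"dr":[0,0,-7.1]},
  {"offset":[-0.414,-0.445,0.07],"dr":[0,0,-7.1]},
  {"offset":[-0.414,-0.445,0.07],"dr":[0,0,-7.1]},
  {"offset":[-0.414,-0.445,0.07],"dr":[0,0,-7.1]},
  {"offset":[-0.414,-0.445,0.07],"dr":[0,0,-7.1]},
  {"offset":[-0.414,-0.445,0.07],"dr":[0,0,-7.1]},
  {"offset":[-0.414,-0.445,0.07],"dr":[0,0,-7.1]},
  {"offset":[-0.414,-0.445,0.07],"dr":[0,0,-7.1]},
  {"offset":[-0.414,-0.445,0.07],"dr":[0,0,-7.1]},
], gripper=1)

```text
time_s: 1.77
position: [0.4478, 0.0505, 0.1526]
tcp_rot: [[-0.985, 0.174, -0.001], [0.174, 0.985, 0.0], [0.001, 0.0, -1.0]]
force: [-0.3, -0.3, 0.3]
opening: 0.004
grasp_force: 0.0
```

>>> servo_tool([
  {"offset":[0,0,0.04],"dr":[0,0,0]},
  {"offset":[0,0,0.08],"dr":[0,0,0]},
  {"offset":[0,0,0.115],"dr":[0,0,0]},
  {"offset":[0,0,0.127],"dr":[0,0,0]},
  {"offset":[0,0,0.127],"dr":[0,0,0]},
  {"offset":[-0.004,0.006,0.127],"dr":[0,0,0]},
  {"offset":[-0.008,0.012,0.127],"dr":[0,0,0]},
  {"offset":[-0.012,0.018,0.127],"dr":[0,0,0]},
  {"offset":[-0.015,0.0225,0.127],"dr":[0,0,0]},
  {"offset":[-0.019,0.027,0.127],"dr":[0,0,0]},
  {"offset":[-0.023,0.032,0.127],"dr":[0,0,0]},
  {"offset":[-0.027,0.036,0.127],"dr":[0,0,0]},
  {"offset":[-0.031,0.04,0.127],"dr":[0,0,0]},
  {"offset":[-0.035,0.044,0.127],"dr":[0,0,0]},
  {"offset":[-0.04,0.048,0.127],"dr":[0,0,0]},
  {"offset":[-0.045,0.052,0.127],"dr":[0,0,0]},
  {"offset":[-0.049,0.055,0.127],"dr":[0,0,0]},
  {"offset":[-0.054,0.058,0.127],"dr":[0,0,0]},
  {"offset":[-0.059,0.061,0.127],"dr":[0,0,0]},
  {"offset":[-0.064,0.064,0.127],"dr":[0,0,0]},
])

```text
time_s: 3.43
position: [0.5231, 0.1013, 0.0256]
tcp_rot: [[-0.984, 0.176, -0.001], [0.176, 0.984, 0.0], [0.001, -0.0, -1.0]]
force: [-5.6, 0.8, 2.9]
opening: 0.005
grasp_force: 2.2
```

```bash
python3 -c "
from h import *
look('p1')"
```

```text
pack rail xy [-0.0904  0.0292] w,h 129 97 deg off 33.6 tcp rail [-0.1707  0.0404] [0.5254 0.1015 0.0258] F [-2.   0.3 -0.1] t 3.4833
```

View pics/p1.png

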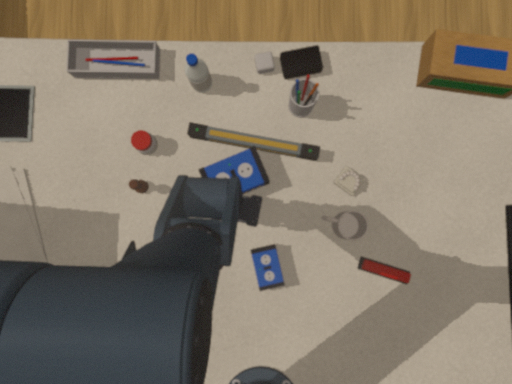

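The arm hides part of the pack, but one end is visible near (250,165), close to the rail. The fit puts the pack at 33.6°, moving as planned. Next I'll retreat and go over to the left end cap, near its rail-side corner.

>>> servo_tool([
  {"offset":[0.015,-0.01,0],"dr":[0,0,0]},
  {"offset":[0.025,-0.016,0],"dr":[0,0,0]},
  {"offset":[0.025,-0.016,-0.04],"dr":[0,0,0]},
  {"offset":[0.025,-0.016,-0.08],"dr":[0,0,0]},
  {"offset":[0.01,0.02,-0.09],"dr":[0,0,0]},
  {"offset":[-0.005,0.055,-0.09],"dr":[0,0,0]},
  {"offset":[-0.02,0.09,-0.09],"dr":[0,0,0]},
  {"offset":[-0.037,0.106,-0.09],"dr":[0,0,0]},
  {"offset":[-0.037,0.106,-0.09],"dr":[0,0,0]},
  {"offset":[-0.037,0.106,-0.09],"dr":[0,0,0]},
])

```text
time_s: 4.32
position: [0.581, 0.1997, 0.1159]
tcp_rot: [[-0.985, 0.175, 0.005], [0.175, 0.985, 0.001], [-0.005, 0.001, -1.0]]
force: [-0.2, -0.4, -0.5]
opening: 0.005
grasp_force: 0.0
```

```bash
python3 -c "
from h import *
from rig import viewer
look('p2')
c=viewer.capture('wrist');np.savez('w2.npz',**c);cv2.imwrite('pics/w2.png',c['color'][:,:,::-1])
c=viewer.capture('scene');cv2.imwrite('pics/s2.png',c['color'][:,:,::-1])
a,b=cv2.imread('pics/p2.png'),cv2.imread('pics/w2.png')
cv2.imwrite('pics/c2.png',np.hstack([cv2.resize(a[100:260,100:360],(390,240)),cv2.resize(b,(400,240))]))"
```

```text
pack rail xy [-0.0878  0.0302] w,h 129 94 deg off 32.8 tcp rail [-0.1348  0.1456] [0.5792 0.1988 0.1155] F [0.2 0.6 0. ] t 4.3667
```

View pics/c2.png

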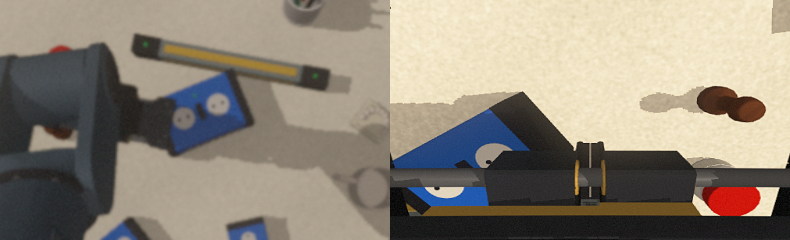

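>>> servo_tool([
  {"offset":[0,0,0.04],"dr":[0,0,0]},
  {"offset":[0,0,0.08],"dr":[0,0,0]},
  {"offset":[0,0,0.09],"dr":[0,0,0]},
  {"offset":[0,0,0.09],"dr":[0,0,0]},
  {"offset":[-0.005,-0.007,0.09],"dr":[0,0,0]},
  {"offset":[-0.009,-0.014,0.09],"dr":[0,0,0]},
  {"offset":[-0.0135,-0.021,0.09],"dr":[0,0,0]},
  {"offset":[-0.016,-0.025,0.09],"dr":[0,0,0]},
  {"offset":[-0.0185,-0.029,0.09],"dr":[0,0,0]},
  {"offset":[-0.021,-0.033,0.09],"dr":[0,0,0]},
  {"offset":[-0.023,-0.037,0.09],"dr":[0,0,0]},
  {"offset":[-0.025,-0.041,0.09],"dr":[0,0,0]},
  {"offset":[-0.027,-0.046,0.09],"dr":[0,0,0]},
  {"offset":[-0.0285,-0.05,0.09],"dr":[0,0,0]},
  {"offset":[-0.03,-0.054,0.09],"dr":[0,0,0]},
  {"offset":[-0.031,-0.059,0.09],"dr":[0,0,0]},
  {"offset":[-0.032,-0.063,0.09],"dr":[0,0,0]},
  {"offset":[-0.033,-0.067,0.09],"dr":[0,0,0]},
  {"offset":[-0.033,-0.07,0.09],"dr":[0,0,0]},
  {"offset":[-0.033,-0.07,0.09],"dr":[0,0,0]},
])

```text
time_s: 6.13
position: [0.5998, 0.1243, 0.0274]
tcp_rot: [[-0.984, 0.177, 0.004], [0.177, 0.984, 0.001], [-0.004, 0.002, -1.0]]
force: [-0.2, 4.1, 4.1]
opening: 0.009
grasp_force: 2.1
```

```bash
python3 -c "
from h import *
look('p3')"
```

```text
pack rail xy [-0.076  -0.0297] w,h 107 96 deg off 25.7 tcp rail [-0.1015  0.0759] [0.5997 0.1243 0.0272] F [0.3 4.5 3.5] t 6.1833
```

The fit is cut off by the arm. Correcting for the hidden part puts the centre near (-0.081, -0.020) at 26°, with the right corner touching the rail. Swinging the left end in about that corner should leave y near +0.01. I'll open the fingers and go behind the robot-side long face.

>>> servo_tool([
  {"offset":[0.005,0.015,0],"dr":[0,0,0]},
  {"offset":[0.01,0.025,0],"dr":[0,0,0]},
  {"offset":[0.01,0.025,-0.04],"dr":[0,0,0]},
  {"offset":[0.01,0.025,-0.08],"dr":[0,0,0]},
  {"offset":[0.03,0,-0.095],"dr":[0,0,0]},
  {"offset":[0.05,-0.03,-0.095],"dr":[0,0,0]},
  {"offset":[0.07,-0.06,-0.095],"dr":[0,0,0]},
  {"offset":[0.093,-0.095,-0.095],"dr":[0,0,0]},
  {"offset":[0.093,-0.13,-0.095],"dr":[0,0,0]},
  {"offset":[0.093,-0.135,-0.095],"dr":[0,0,0]},
  {"offset":[0.093,-0.135,-0.095],"dr":[0,0,0]},
], gripper=-1)

```text
time_s: 7.1
position: [0.4827, 0.0058, 0.1209]
tcp_rot: [[-0.984, 0.179, 0.0], [0.179, 0.984, -0.001], [-0.001, -0.001, -1.0]]
force: [0.1, 1.1, -0.0]
opening: 0.754
grasp_force: 0.0
```

```bash
python3 -c "
from h import *
from rig import viewer
look('p4')
c=viewer.capture('wrist');cv2.imwrite('pics/w4.png',c['color'][:,:,::-1])
a,b=cv2.imread('pics/p4.png'),cv2.imread('pics/w4.png')
cv2.imwrite('pics/c4.png',np.hstack([cv2.resize(a[100:260,100:360],(390,240)),cv2.resize(b,(400,240))]))"
```

```text
pack rail xy [-0.0819 -0.0204] w,h 129 98 deg off 25.4 tcp rail [-0.1956 -0.0601] [0.4833 0.0069 0.1208] F [0.4 0.4 0.3] t 7.15
```

View pics/c4.png

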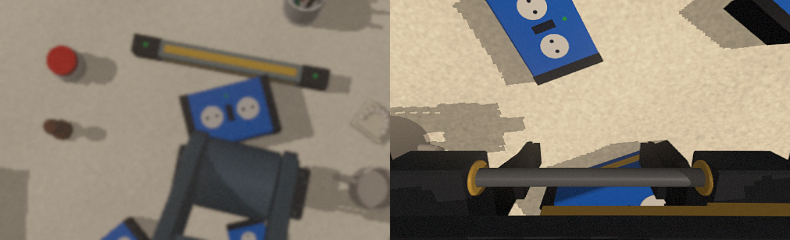

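The fit agrees with the prediction: (-0.082, -0.020) at 25.4°. The fingers are clear behind the long side.

>>> servo_tool([
  {"offset":[0,0,0.04],"dr":[0,0,0]},
  {"offset":[0,0,0.08],"dr":[0,0,0]},
  {"offset":[0,0,0.095],"dr":[0,0,0]},
  {"offset":[0,0,0.095],"dr":[0,0,0]},
  {"offset":[-0.01,0.005,0.095],"dr":[0,0,0]},
  {"offset":[-0.02,0.01,0.095],"dr":[0,0,0]},
  {"offset":[-0.027,0.013,0.095],"dr":[0,0,0]},
  {"offset":[-0.033,0.016,0.095],"dr":[0,0,0]},
  {"offset":[-0.037,0.021,0.095],"dr":[0,0,0]},
  {"offset":[-0.041,0.026,0.095],"dr":[0,0,0]},
  {"offset":[-0.045,0.031,0.095],"dr":[0,0,0]},
  {"offset":[-0.048,0.036,0.095],"dr":[0,0,0]},
  {"offset":[-0.052,0.041,0.095],"dr":[0,0,0]},
  {"offset":[-0.055,0.046,0.095],"dr":[0,0,0]},
  {"offset":[-0.059,0.051,0.095],"dr":[0,0,0]},
  {"offset":[-0.063,0.056,0.095],"dr":[0,0,0]},
  {"offset":[-0.068,0.06,0.095],"dr":[0,0,0]},
  {"offset":[-0.073,0.064,0.095],"dr":[0,0,0]},
  {"offset":[-0.078,0.067,0.095],"dr":[0,0,0]},
  {"offset":[-0.078,0.067,0.095],"dr":[0,0,0]},
])

```text
time_s: 8.87
position: [0.5728, 0.0603, 0.0255]
tcp_rot: [[-0.984, 0.176, 0.001], [0.176, 0.984, 0.0], [-0.001, 0.001, -1.0]]
force: [-0.3, 1.0, -0.5]
opening: 0.999
grasp_force: 0.5
```

```bash
python3 -c "
from h import *
look('p5')"
```

```text
pack rail xy [-0.0388 -0.0024] w,h 130 63 deg off -0.8 tcp rail [-0.1169  0.008 ] [0.5727 0.0602 0.0255] F [0.2 0.1 0.4] t 8.9167
```

View pics/p5.png

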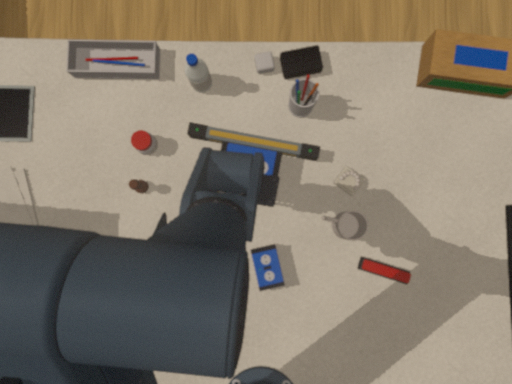

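The pack is now nearly parallel to the rail at y ≈ 0, and the arm hides its lower half. I'll press it squarely in with both fingers.

>>> servo_tool([
  {"offset":[-0.002,0,0],"dr":[0,0,0]},
  {"offset":[-0.004,0,0],"dr":[0,0,0]},
  {"offset":[-0.006,0,0],"dr":[0,0,0]},
  {"offset":[-0.007,0,0],"dr":[0,0,0]},
  {"offset":[-0.008,0,0],"dr":[0,0,0]},
  {"offset":[-0.009,0,0],"dr":[0,0,0]},
  {"offset":[-0.009,0,0],"dr":[0,0,0]},
])

```text
time_s: 9.5
position: [0.578, 0.0585, 0.0255]
tcp_rot: [[-0.984, 0.176, -0.005], [0.176, 0.984, 0.001], [0.005, -0.0, -1.0]]
force: [-6.0, 1.3, 3.9]
opening: 0.996
grasp_force: 3.4
```

>>> servo_tool([
  {"offset":[-0.0015,0,0],"dr":[0,0,0]},
  {"offset":[-0.003,0,0],"dr":[0,0,0]},
  {"offset":[-0.0045,0,0],"dr":[0,0,0]},
  {"offset":[-0.006,0,0],"dr":[0,0,0]},
  {"offset":[-0.006,0,0],"dr":[0,0,0]},
  {"offset":[-0.006,0,0],"dr":[0,0,0]},
])

```text
time_s: 10.0
position: [0.5777, 0.0584, 0.0252]
tcp_rot: [[-0.984, 0.175, -0.018], [0.175, 0.985, 0.002], [0.018, -0.001, -1.0]]
force: [-16.4, 2.9, 10.8]
opening: 1.003
grasp_force: 8.1
```

It has stopped against the rail at 16 N. I'll back off, lift away and check.

>>> servo_tool([
  {"offset":[0.01,0,0],"dr":[0,0,0]},
  {"offset":[0.03,0,0],"dr":[0,0,0]},
  {"offset":[0.05,0,0],"dr":[0,0,0]},
  {"offset":[0.05,0,-0.04],"dr":[0,0,0]},
  {"offset":[0.05,0,-0.08],"dr":[0,0,0]},
  {"offset":[0.05,0,-0.12],"dr":[0,0,0]},
  {"offset":[0.06,0.04,-0.16],"dr":[0,0,0]},
  {"offset":[0.07,0.08,-0.18],"dr":[0,0,0]},
  {"offset":[0.09,0.12,-0.18],"dr":[0,0,0]},
  {"offset":[0.11,0.16,-0.18],"dr":[0,0,0]},
  {"offset":[0.13,0.2,-0.18],"dr":[0,0,0]},
  {"offset":[0.15,0.24,-0.18],"dr":[0,0,0]},
  {"offset":[0.17,0.28,-0.18],"dr":[0,0,0]},
  {"offset":[0.17,0.32,-0.18],"dr":[0,0,0]},
  {"offset":[0.17,0.36,-0.18],"dr":[0,0,0]},
  {"offset":[0.17,0.36,-0.18],"dr":[0,0,0]},
  {"offset":[0.17,0.36,-0.18],"dr":[0,0,0]},
])

```text
time_s: 11.42
position: [0.4842, 0.4481, 0.2064]
tcp_rot: [[-0.985, 0.171, 0.007], [0.172, 0.985, 0.007], [-0.006, 0.008, -1.0]]
force: [0.3, 0.1, 0.3]
opening: 1.003
grasp_force: 0.0
```

```bash
python3 -c "
from h import *
c,s,ce,th=look('p6')
a=cv2.imread('pics/p6.png')
cv2.imwrite('pics/c6.png',cv2.resize(a[110:240,170:340],None,fx=4,fy=4,interpolation=cv2.INTER_CUBIC))"
```

```text
pack rail xy [-0.0516 -0.0027] w,h 130 98 deg off -0.8 tcp rail [-0.2718  0.3713] [0.4837 0.445  0.206 ] F [-1.2  0.  -0. ] t 11.4667
```

View pics/c6.png

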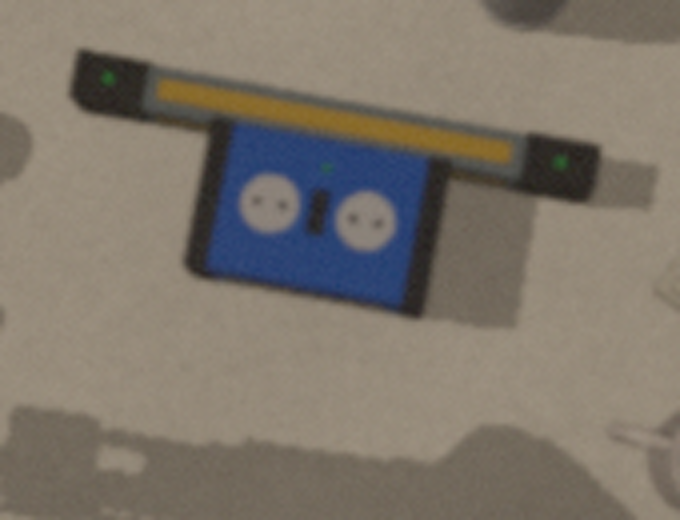

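The pack lies flush along the rail: its top edge runs from crop pixel (215,120) to (445,160), inside the brass at both ends. The fit gives x = -0.0516, y = -0.003 and 0.8°, all within limits, and the hand is clear.

```bash
python3 -c "
from rig import ticket
print(ticket.hand_in())"
```

```text
the job is handed in; nothing more can be done
None
```

The job is handed in: the battery's long side lies against the rail within the brass stretch (by camera about 3 mm off its middle, 0.8° off parallel), nothing else was touched that I could see, and the hand is clear; the hand-in returned no verdict.

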